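Lock the rotary bin under the chute and tip in the couplings

TASK

Turn the rotary bin until the compartment that already holds a conduit coupling stands under the chute mouth, and lock it there with the loose steel pin from the tool block, pushed fully home through the bin's ear into the fixed lock block. Only then tip the pan by its bail so that all three couplings roll down the chute into that compartment. Leave the other stock in the bin, the punch in its block and the other things on the bench alone.

Things in the scene. Friction and masses are not known exactly. Their poses are not given: they have to be found in the camera images.
- station: fixed sorting station: foot of the rotary bin, lock block, chute and pan stand in one piece. Origin on the bench under the bin's upright axis, z up. Its +y axis points from there to chute and pan; the lock block is on its -y side. The pan stand's square posts are 69 mm either side of the middle, 246 and 365 mm out along +y
- mouth (a point): middle of the lower edge of the sheet-metal chute's floor: 110 mm from the bin's axis along the station's +y, 124 mm above the bench. The chute is 106 mm wide inside, its sides 45 mm high; it rises 33 degrees towards +y, to the pan 242 mm from the axis
- carousel: grey plastic rotary bin; turns either way and stays where left (about 3 N at the rim). Origin on its axis, 45 mm above the bench, z up. Outer wall radius 150 mm, hub radius 28 mm. Four upright dividers, 4 mm thick, run from hub to wall along its +x, +y, -x and -y axes. The couplings' compartment is the quadrant between +x and +y
- bay (a point): point on the floor of the couplings' compartment (the one that already holds a coupling), on its middle line, 85 mm from the bin's axis, 53 mm above the bench; turns with the bin. The bin's wall and dividers reach 108 mm above the bench, its hub 116 mm
- drop (a point): fixed point below the chute mouth where bay must come (to within 10 mm), 53 mm above the bench and 85 mm from the bin's axis
- ear_hole (a point): top centre of the upright 15 mm hole in a steel ear of the bin (44 mm square, 8 mm thick), 185 mm from the axis, 53 mm above the bench. Every compartment has such an ear on its middle line outside the wall; this one, opposite the couplings' compartment, is over the lock block when that compartment is under the chute. Turns with the bin
- lock_mid (a point): middle of the adjusting range of the lock block, 43 mm above the bench (the block's top, 2 mm below the ears), 185 mm from the axis. The steel block (44 mm square, upright 15 mm hole 31 mm deep in its middle) is clamped by hand on its slotted foot: its hole lies anywhere up to 9 mm either way from this point along the station's x. An ear over it hides it; feel for it with the pin
- pin: loose steel lock pin, upright, 110 g. Origin: centre of its collar's underside, z up. Below it a 12 mm shank, 36 mm long, the last 4 mm tapered to 8 mm. Collar 30 mm wide, 5 mm thick; above it a dark round knob, 22 mm wide, from 5 to 55 mm above the origin. Hangs by its collar in a hole of the tool block, its origin 50 mm above the bench. Fully home, its collar lies on the ear, 53 mm above the bench
- tool_block: fixed wooden block 150 x 64 x 50 mm, origin at the centre of its underside, long along its x, with two 17 mm holes 40 mm either side of the middle: one holds the lock pin, the other a punch
- punch: plain steel centre punch, 13 mm diameter, 105 mm long, standing in the other hole of the tool block, its top 55 mm above the block; not needed. Origin at its lower end
- pan (a joint): tipping pan of bare sheet metal, 96 mm wide, 116 mm deep, sides 42 mm high, open to the chute: 0 rad at rest (leaning 0.1 rad back), grows as it is tipped towards the chute, stop at 1.05. Hinge along the station's x at its front lower edge, 246 mm from the bin's axis, 224 mm above the bench. Sinks back softly when let go. Couplings roll out above about 0.5 rad; hold it until all are out
- bail (a point): middle of the level bar on top of the pan's bail, a round steel hoop 10 mm thick and 96 mm wide fixed to the pan; the bar runs along the station's x, 105 mm above the pan's floor and, along that floor, 10 mm behind the hinge. Pushed towards the chute with 3 to 6 N it tips the pan. Moves with the pan
- coupling0: white plastic conduit coupling, a tube of 26 mm diameter and 66 mm length, origin at its centre, x along the tube; lies across the pan with two others. 28 to 60 g, rolls
- coupling1: white plastic conduit coupling, a tube of 26 mm diameter and 66 mm length, origin at its centre, x along the tube; lies across the pan with two others. 28 to 60 g, rolls
- coupling2: white plastic conduit coupling, a tube of 26 mm diameter and 66 mm length, origin at its centre, x along the tube; lies across the pan with two others. 28 to 60 g, rolls
- bin_coupling: the same kind of conduit coupling, already lying in its compartment of the rotary bin; origin at its centre, x along the tube
- bin_squarebox: square white junction box, 62 x 62 x 34 mm, lying in another compartment of the rotary bin; origin at its underside
- bin_roundbox: round white junction box, diameter 66, height 30 mm, lying in another compartment of the rotary bin; origin at its underside
- bin_elbow: white L-shaped conduit elbow, 30 mm pipe, legs 55 mm, lying in another compartment of the rotary bin; origin at its underside
- multimeter: bystander: black multimeter lying flat, 75 x 150 x 34 mm
- screwdriver: bystander: screwdriver lying on the bench, 190 mm long
- tape: bystander: roll of black tape lying flat, diameter 68, height 19 mm
- wrench: bystander: open-ended wrench lying on the bench, 180 mm long
- contactor: bystander: white and black contactor standing on the bench, 75 x 57 x 100 mm high
There are look-alikes about, which are no part of the job. Leave any pink or red look-alike of the coupling1 alone. What is shaped like the bin_elbow but pink is not meant.

How it is judged:
By the outcome, as a careful person would: the job done as asked, in the order asked, and still so for the second after the job is handed in, with the robot touching nothing.
It also fails if it takes over 70 s, if anything falls off the work surface, if the arm or the gripper's body presses on something with over 40 N, if the wrist force passes 120 N, or if a joint passes its speed limit or range.

ROBOT

A 7-joint arm with a two-finger parallel gripper is mounted at the origin on the work surface. World frame = base frame: x ahead of the robot, y to its left, z up, the work surface at z = 0. Lengths are in m, angles in rad, forces in N, time in s.
With the tool pointing down it reaches from about 0.425 to 0.925 m from the base axis. Payload 6.8 kg.
Tool frame: the origin (TCP) lies on the centre line of the jaws, within the pads' length; the fingertips stand 8 mm ahead of it and the grasp point (between the pads) lies 11 mm behind it (r.finger_overhang is the distance from the TCP to the fingertips, in m); x points along the fingers, z is the direction in which the jaws open and shut, and the axes are right-handed (so a half turn about x gives the same grasp; the last joint's range is limited). The gripper opens to 85 mm and grips with 20 to 120 N. Pads are 22 mm wide; open, the fingers measure 114 mm over their backs; the gripper's body (76 mm by 85 mm) begins 54 mm behind the grasp point. The pads swing forward as they close: fully open they stand 13 mm farther back than shut.
Start: joints at [1.08, 0.477, 0.022, 1.555, -0.011, 1.109, -0.083], TCP at [0.252, -0.626, 0.239] pointing down, gripper open.
Joint ranges: [-2.96, 2.96], [-0.34, 2.1], [-1.41, 1.46], [0.24, 2.44], [-1.37, 4.51], [0.17, 1.92], [-2.96, 2.96]. Speed limits (rad/s): [2.39, 2.39, 3.14, 3.14, 3.14, 3.14, 3.14].

INTERFACE

Orientations are given as a rotation vector (axis times angle).
In Python, from bench import r gives the robot as it stands. The module is installed in compiled form; this text tells all that it offers.
- The arm moves only by the tool play_rows, never from a script. Its argument "plan" is a list of rows, each a list of 5 numbers: the opening, from -1 (shut) to 1 (fully open), then the shift along the world's x, y, z in m, then the turn about the world's z in rad. A call has 1 to 10 rows; each row is the pose to reach, as a shift and turn from the pose commanded when the call began; what a row does not reach only later rows make up. A row lasts 1/10 s, in which the tool goes at most 50 mm and 8.59 degrees, less where a joint would pass 70% of its speed; a pose out of reach is approached as far as the arm can. A call with a gripper value outside its range is refused whole. The fingers move at their own pace and stop on an object; "force" is the grip in N (left out, the last holds). Time passes only in rows, so rows that repeat a pose let the fingers close. It gives the time, the measured TCP pose, the force and the opening at its end, in the units of the state.
- r.get_obs(): the state, without advancing time (a new reading comes with each control period).
- r.grab_frame(name): name is "side" or "top" or "wrist"; returns a dict with "pixels" (384x512x3 uint8, blue, green, red), "z_map" (384x512 float32, m along the optical axis (not along the pixel's ray), 0 where there is no reading), "vfov" (degrees; the focal length in pixels is half the picture's height over the tangent of half this angle, whatever the lens; pixels are square), "cx", "cy" (the principal point, pixels), "D" ([k1, k2, p1, p2, k3] as OpenCV has them; the pictures are not rectified), "R" (3x3) and "t" (3): a world point X has camera coordinates R X + t; the wrist camera has in their place "tool_from_camera" (4x4, takes a point from camera to tool coordinates, whose origin is the TCP and whose axes are the tool frame's). Camera axes: x right, y down, z forward; pixel columns grow to the right and rows downward; lengths in m; the calibration is good to about 2 mm. A picture is of the moment at which its call begins: read the wrist's pose just before it.
- r.hand_in(): hands the job in, once; it reports no verdict.
Trained networks look in a picture, given as the dict that the camera call returned (one of the last four; its "shot" number tells which), for a name from the list of things; names that differ only in an ending like _2 or _b are one class to them, and where a whole thing is asked for, a point or a joint stands for the part that bears it (a point fixed in the world has none). Each returns a list of dicts, best first, with "conf" (0 to 1); they miss things now and then, are a little off and sometimes report something else, mostly with a low value. They report only what shows in the picture. A call takes as long as a camera call. They do not tell look-alikes from the thing itself.
- r.outline_of(picture, label): "mask" (384x512 bool, what is visible of it) and "bbox" ([left, top, right, bottom] as shares, 0 to 1, of the picture: columns of its width, rows of its height, round what is visible of it).
- r.pinpoint(picture, label): "position" ([column, row] as shares, 0 to 1, of the picture: columns of its width, rows of its height: a listed point, or the origin of a listed thing).
The state is a dict: "clock": time; "joints": joint angles; "qvel": joint speeds; "tau": joint torques, N m; "tcp_pos": TCP position; "orientation": TCP orientation; "contact_force": force on the tool from outside, world axes, zero at the start; "moment": the same for the moment, N m; "grip_width": finger opening in m.
Only numpy, scipy, OpenCV 4.12 (cv2) and the standard library are available. Lean on these libraries where they do the work, as an engineer would, in place of code of your own. Each camera call takes 0.05 s, during which the arm holds its last target.

## Working session

There is one attempt and no reset: what is moved stays moved. The work goes in short steps, Python scripts to look and compute and a tool call to move; the robot and the scene stay as the last step left them, time stands still between calls to the robot, and variables do not carry over. Pictures are saved under pics/ and viewed, and the job is handed in when it is done.

Besides the shell and the picture viewer there is one more tool, called after "Emit:" by a JSON object that holds its "api" and its "payload", one argument or row to a line. play_rows: Moves the arm, as the interface text tells. Its arguments: {"type":"object","properties":{"plan":{"type":"array","items":{"type":"array","items":{"type":"number"}}},"force":{"type":"number"}},"required":["plan"]}

```bash
mkdir -p pics
cat > h.py <<'E'
import numpy as np, cv2, json
from scipy.spatial.transform import Rotation as Ro
from bench import r
def K(f):
    h=f["pixels"].shape[0]; fl=h/2/np.tan(np.radians(f["vfov"])/2)
    return np.array([[fl,0,f["cx"]],[0,fl,f["cy"]],[0,0,1.]])
def cam(f,obs=None):
    # returns R_wc,t_wc : X = Rw c + tw
    if "R" in f:
        R=np.array(f["R"]);t=np.array(f["t"]);return R.T,-R.T@t
    T=np.array(f["tool_from_camera"]);Rt=Ro.from_rotvec(obs["orientation"]).as_matrix()
    return Rt@T[:3,:3],Rt@T[:3,3]+np.array(obs["tcp_pos"])
def ray(f,u,v,obs=None):
    p=cv2.undistortPoints(np.array([[[u,v]]],float),K(f),np.array(f["D"],float))[0,0]
    R,t=cam(f,obs); return t,R@np.array([p[0],p[1],1.])
def atz(f,u,v,z,obs=None):
    t,d=ray(f,u,v,obs); return t+d*(z-t[2])/d[2]
def deep(f,u,v,obs=None):
    t,d=ray(f,u,v,obs); return t+d*f["z_map"][int(round(v)),int(round(u))]
def cloud(f,obs=None):
    h,w=f["z_map"].shape; uu,vv=np.meshgrid(np.arange(w),np.arange(h))
    p=cv2.undistortPoints(np.stack([uu,vv],-1).reshape(-1,1,2).astype(float),K(f),np.array(f["D"],float)).reshape(h,w,2)
    R,t=cam(f,obs); c=np.dstack([p,np.ones((h,w))])*f["z_map"][...,None]
    X=c@R.T+t; X[f["z_map"]==0]=np.nan; return X
def proj(f,X,obs=None):
    R,t=cam(f,obs); c=R.T@(np.array(X,float)-t)
    return cv2.projectPoints(c.reshape(1,1,3),np.zeros(3),np.zeros(3),K(f),np.array(f["D"],float))[0].ravel()
def save(f,n,s=1.5):
    cv2.imwrite("pics/"+n,cv2.resize(f["pixels"],None,fx=s,fy=s,interpolation=cv2.INTER_CUBIC))
def pp(f,l,n=2):
    return [(round(d["conf"],2),d["position"][0]*512,d["position"][1]*384) for d in r.pinpoint(f,l)[:n]]
E
python3 - <<'E'
from h import *
o=r.get_obs();print({k:np.round(v,3) for k,v in o.items()})
for n in("side","top","wrist"):
    o=r.get_obs();f=r.grab_frame(n);save(f,n+"0.png");print(n,f["vfov"],np.round(cam(f,o)[1],3),np.round(cam(f,o)[0][:,2],2))
    if n!="wrist":
        for l in ["mouth","bay","drop","ear_hole","lock_mid","pin","punch","bail","tool_block","station","carousel","bin_coupling","coupling0"]:
            for c,u,v in pp(f,l,3): print(l,c,round(u),round(v),np.round(deep(f,min(u,511),min(v,383)),3))
E
```

```text
{'clock': np.float64(0.0), 'joints': array([ 1.08 ,  0.478,  0.022,  1.556, -0.012,  1.109, -0.083]), 'qvel': array([ 0.   ,  0.   ,  0.   ,  0.001, -0.001, -0.001,  0.   ]), 'tau': array([-1.0000e-03, -5.9645e+01,  1.6080e+00, -2.8120e+01,  1.2000e-02,
        9.0000e-03, -0.0000e+00]), 'tcp_pos': array([ 0.252, -0.626,  0.238]), 'orientation': array([ 0.924,  1.368, -0.922]), 'contact_force': array([0.537, 0.314, 1.013]), 'moment': array([-0.019, -0.016, -0.012]), 'grip_width': np.float64(0.085)}
side 55.59498622795602 [0.124 0.749 0.78 ] [ 0.41 -0.73 -0.55]
mouth 0.69 245 237 [0.459 0.205 0.24 ]
bay 0.96 280 240 [ 0.465 -0.001  0.071]
drop 0.47 231 223 [0.613 0.031 0.101]
ear_hole 0.95 206 214 [ 0.751 -0.027  0.048]
pin 0.58 313 176 [ 0.522 -0.415  0.059]
bail 0.67 215 207 [0.509 0.243 0.331]
tool_block 0.74 318 187 [ 0.494 -0.396  0.03 ]
tool_block 0.57 230 222 [0.615 0.037 0.108]
tool_block 0.44 207 215 [0.697 0.038 0.105]
carousel 0.64 254 231 [0.473 0.138 0.202]
bin_coupling 0.71 267 214 [ 0.551 -0.083  0.082]
bin_coupling 0.55 281 236 [ 0.467 -0.016  0.076]
coupling0 0.8 276 
[... 404 characters left out ...]
 178 [ 0.653 -0.023  0.051]
pin 0.49 390 216 [ 0.526 -0.414  0.102]
pin 0.44 281 143 [ 0.785 -0.078  0.001]
punch 0.38 383 240 [ 0.45  -0.408  0.052]
bail 0.67 166 214 [0.522 0.257 0.218]
tool_block 0.82 381 232 [ 0.478 -0.404  0.049]
tool_block 0.56 228 210 [0.539 0.09  0.129]
tool_block 0.32 281 144 [ 0.782 -0.079  0.002]
station 0.22 150 223 [0.494 0.296 0.24 ]
carousel 0.91 265 205 [ 0.558 -0.024  0.122]
carousel 0.35 398 179 [ 0.647 -0.451  0.079]
bin_coupling 0.41 334 275 [ 0.335 -0.251  0.036]
coupling0 0.7 151 220 [0.504 0.292 0.244]
coupling0 0.66 160 220 [0.502 0.265 0.246]
coupling0 0.47 131 230 [0.477 0.424 0.025]
wrist 69.61253292437667 [ 0.317 -0.601  0.374] [-0.26 -0.1  -0.96]
```

View pics/top0.png

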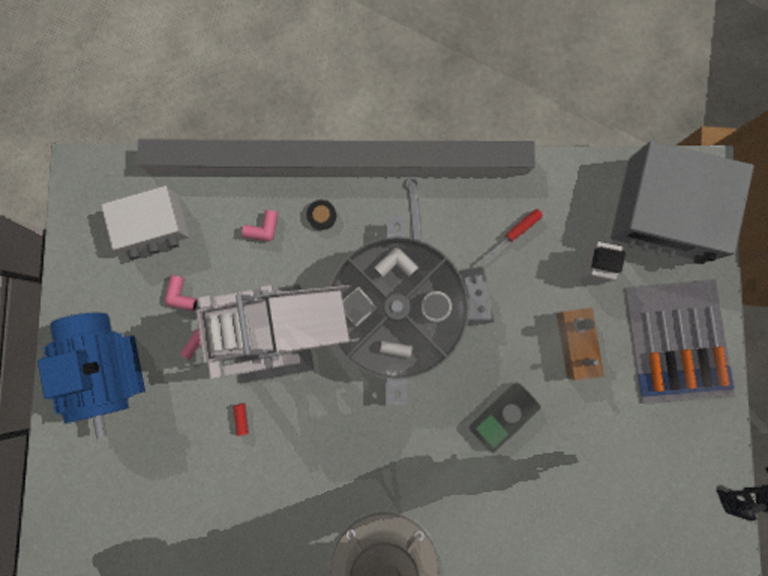

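View pics/side0.png

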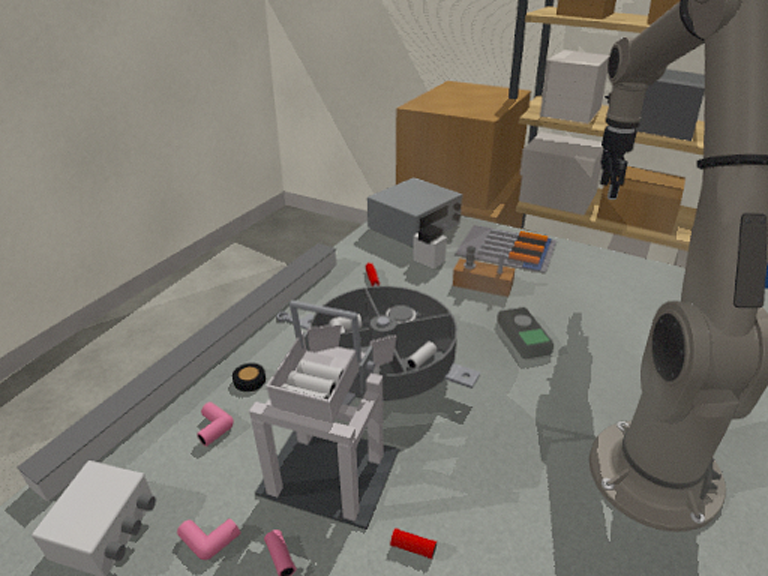

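Run:
```python
from h import *
o=r.get_obs();print(o["clock"]);print(np.round(Ro.from_rotvec(o["orientation"]).as_matrix(),3))
f=r.grab_frame("top");g=r.grab_frame("side")
np.savez("c.npz",t=cloud(f),s=cloud(g))
cv2.imwrite("pics/topcrop.png",cv2.resize(f["pixels"][120:290,110:440],None,fx=2.4,fy=2.4,interpolation=cv2.INTER_CUBIC))
X=cloud(f)
# wall top fit
from scipy.optimize import least_squares
P=X.reshape(-1,3);c=np.array([.558,-.024])
for it in range(3):
    d=np.hypot(*(P[:,:2]-c).T)
    m=(abs(P[:,2]-.108)<.006)&(abs(d-.148)<.012)&(P[:,1]<.04)
    s=least_squares(lambda q:np.hypot(P[m,0]-q[0],P[m,1]-q[1])-q[2],[*c,.148],loss="soft_l1",f_scale=.002)
    c=s.x[:2]
print("wall",s.x,m.sum(),np.nanmedian(P[m,2]))
d=np.hypot(*(P[:,:2]-c).T);m=(abs(P[:,2]-.119)<.012)&(d<.03);print("hub",P[m].mean(0),m.sum())
# ears
for k in range(4):pass
m=(abs(P[:,2]-.05)<.008)&(d>.158)&(d<.215)
a=np.degrees(np.arctan2(P[m,1]-c[1],P[m,0]-c[0]));h,e=np.histogram(a,36,(-180,180));print(list(zip(e.astype(int),h)))
# dividers
m=(abs(P[:,2]-.108)<.006)&(d>.045)&(d<.13)
a=np.degrees(np.arctan2(P[m,1]-c[1],P[m,0]-c[0]));h,e=np.histogram(a,72,(-180,180));print([(int(x),int(y)) for x,y in zip(e,h) if y])
print("div phase",np.degrees(np.angle(np.exp(4j*np.radians(a)).sum())/4))
# chute floor: points z .13-.2 
m=(P[:,2]>.125)&(P[:,2]<.21)&(abs(P[:,0]-.53)<.09)&(P[:,1]>.06)&(P[:,1]<.25)
Q=P[m];A=np.c_[Q[:,:2],np.ones(len(Q))]
w=np.ones(len(Q),bool)
for i in range(6):
    q=np.linalg.lstsq(A[w],Q[w,2],rcond=None)[0];w=abs(A@q-Q[:,2])<.004
print("chute",q,w.sum(),"slope",np.degrees(np.arctan(np.hypot(*q[:2]))),"dir",np.degrees(np.arctan2(q[1],q[0])))
print("centroid dir",Q[w].mean(0),np.degrees(np.arctan2(*(Q[w].mean(0)[:2]-c)[::-1])))
```

```text
1.45
[[ 0.     0.928  0.373]
 [-0.     0.373 -0.928]
 [-1.     0.     0.   ]]
wall [ 0.5613317  -0.02153232  0.14776393] 291 0.10763828531384356
hub [ 0.56076227 -0.02150776  0.11675469] 248
[(np.int64(-180), np.int64(93)), (np.int64(-170), np.int64(0)), (np.int64(-160), np.int64(0)), (np.int64(-150), np.int64(0)), (np.int64(-140), np.int64(0)), (np.int64(-130), np.int64(0)), (np.int64(-120), np.int64(0)), (np.int64(-110), np.int64(0)), (np.int64(-100), np.int64(97)), (np.int64(-90), np.int64(120)), (np.int64(-80), np.int64(54)), (np.int64(-70), np.int64(0)), (np.int64(-60), np.int64(0)), (np.int64(-50), np.int64(0)), (np.int64(-40), np.int64(0)), (np.int64(-30), np.int64(0)), (np.int64(-20), np.int64(0)), (np.int64(-10), np.int64(73)), (np.int64(0), np.int64(83)), (np.int64(10), np.int64(0)), (np.int64(20), np.int64(0)), (np.int64(30), np.int64(0)), (np.int64(40), np.int64(0)), (np.int64(50), np.int64(0)), (np.int64(60), np.int64(0)), (np.int64(70), np.int64(0)), (np.int64(80), np.int64(0)), (np.int64(90), np.int64(0)), (np.int64(100), np.int64(0)), (np.int64(110), np.int64(0)), (np.int64(120), np.int64(0)), (np.int64(130), np.int64(0)), (np.int64(140), np.int64(0)), (np.int64(150), np.int64(0)), (np.int64(160), np.int64(0)), (np.int64(170), np.int64(80))]
[(-140, 12), (-135, 26), (-50, 18), (-45, 18), (40, 19), (45, 18), (130, 19), (135, 20)]
div phase -44.96168193047153
chute [-0.11792853  0.63348211  0.13375777] 1560 slope 32.796329701146135 dir 100.54542487145397
centroid dir [0.52881993 0.15382792 0.16888276] 100.50337058324216
```

View pics/topcrop.png

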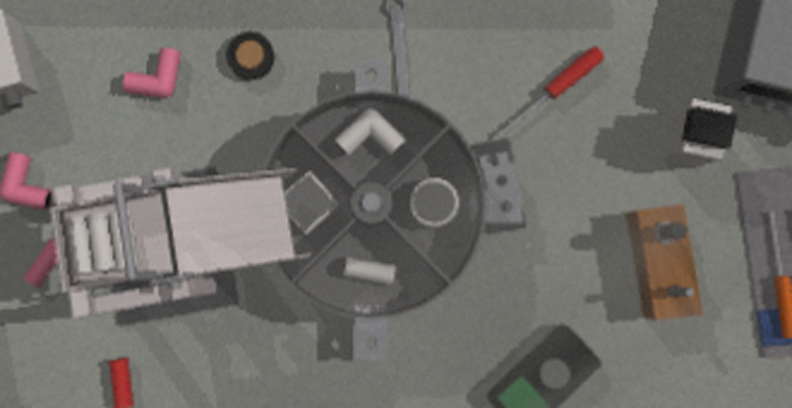

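View pics/wrist0.png

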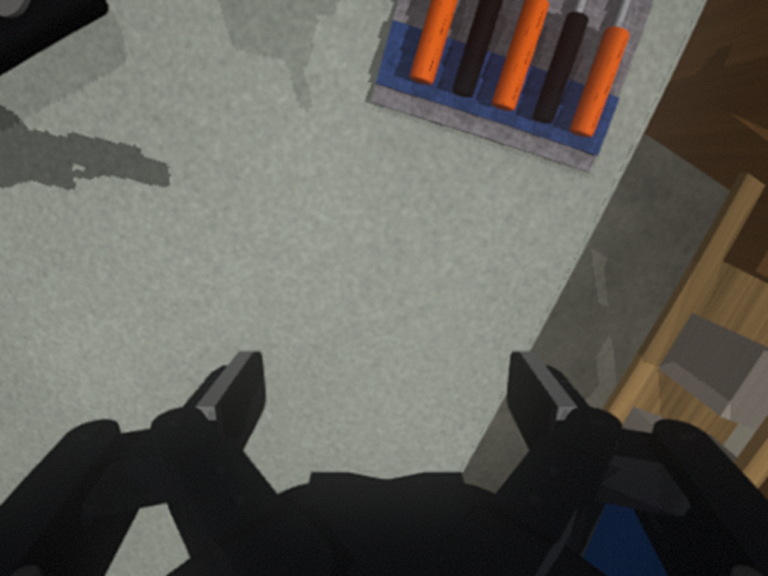

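Emit:
{"api": "play_rows", "payload": {
  "plan": [
    [-1, 0.03, 0.04, 0, 0.14],
    [-1, 0.06, 0.08, 0, 0.28],
    [-1, 0.09, 0.12, 0, 0.42],
    [-1, 0.12, 0.16, 0, 0.56],
    [-1, 0.15, 0.2, 0, 0.7],
    [-1, 0.18, 0.24, 0, 0.84],
    [-1, 0.21, 0.28, 0, 0.98],
    [-1, 0.24, 0.32, 0, 1.12],
    [-1, 0.27, 0.36, 0, 1.26],
    [-1, 0.3, 0.4, 0, 1.37]
  ]
}}

```text
clock: 2.55
tcp_pos: [0.5531, -0.2246, 0.2397]
orientation: [-0.147, 1.565, 0.146]
contact_force: [0.9, -1.0, 0.4]
grip_width: -0.0002
```

Run:
```python
from h import *
o=r.get_obs();print({k:np.round(o[k],3) for k in ("clock","joints","tcp_pos","contact_force")});print(np.round(Ro.from_rotvec(o["orientation"]).as_matrix()[:,2],3))
f=r.grab_frame("wrist");save(f,"w1.png")
for l in ["pin","punch","ear_hole","lock_mid","tool_block"]:
    for c,u,v in pp(f,l,3): print(l,c,round(u),round(v),np.round(deep(f,min(u,511),min(v,383),o),3))
```

```text
{'clock': np.float64(2.55), 'joints': array([ 0.606,  0.381, -0.419,  1.726,  0.174,  1.07 ,  0.317]), 'tcp_pos': array([ 0.553, -0.225,  0.24 ]), 'contact_force': array([ 0.905, -1.039,  0.403])}
[0.983 0.186 0.001]
ear_hole 0.68 463 25 [ 0.709 -0.044  0.109]
lock_mid 0.59 296 161 [ 0.603 -0.21   0.012]
lock_mid 0.52 367 219 [ 0.728 -0.278 -0.001]
tool_block 0.4 451 78 [ 0.779 -0.066  0.007]
```

View pics/w1.png

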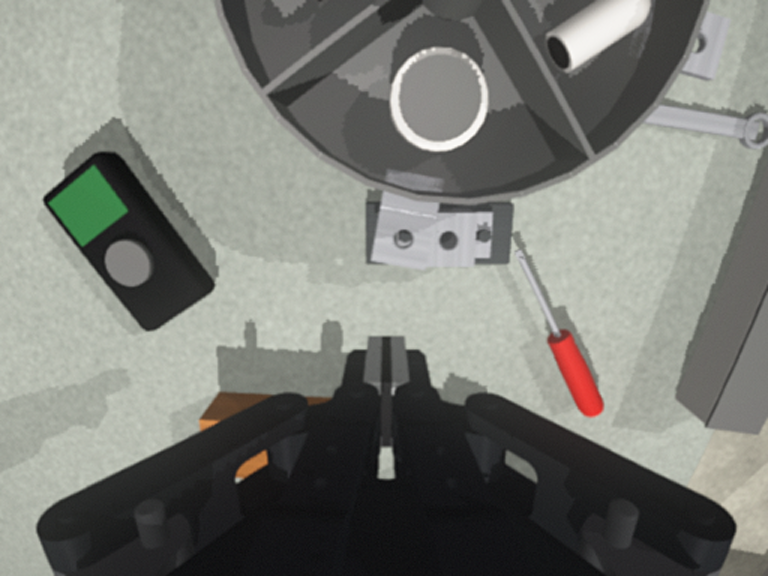

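Run:
```python
from h import *
o=r.get_obs();f=r.grab_frame("wrist")
cv2.imwrite("pics/w1c.png",cv2.resize(f["pixels"][110:190,225:355],None,fx=6,fy=6,interpolation=cv2.INTER_CUBIC))
X=cloud(f,o)
c=np.array([.561,-.0215]);ey=np.array([np.cos(np.radians(100.5)),np.sin(np.radians(100.5))]);ex=np.array([ey[1],-ey[0]])
for u,v,z in [(403,238,.053),(448,239,.043),(484,235,.043)]:
    u/=1.5;v/=1.5
    p=atz(f,u,v,z,o)[:2];d=p-c;print(p,"st",d@ex,d@ey,"r",np.hypot(*d),np.degrees(np.arctan2(d[1],d[0])))
for v in range(134,180,4):
    print(v,[round(float(X[v,u,2])*1000) for u in range(240,345,5)])
```

```text
[ 0.56142603 -0.21079746] st -0.03407782339104819 -0.18620529000123295 r 0.18929793467313566 -89.87105065971281
[ 0.59806126 -0.20668621] st 0.002693160302928263 -0.18883913082737186 r 0.1888583343251087 -78.68292221655288
[ 0.62604552 -0.19822215] st 0.03175127243577178 -0.1856165254463819 r 0.18831260664139812 -69.79302450700247
134 [-1, 0, 12, 12, 53, 53, 53, 52, 53, 52, 53, 12, 12, 12, 12, 13, 12, 12, 12, 12, 11]
138 [0, 0, 12, 54, 53, 54, 53, 53, 51, 52, 53, 30, 30, 31, 31, 32, 13, 12, 12, 11, 13]
142 [-1, -1, 12, 54, 53, 54, 53, 52, 54, 53, 52, 43, 43, 42, 45, 43, 19, 19, 11, 11, 13]
146 [0, 0, 14, 52, 52, 54, 53, 53, 52, 54, 54, 44, 42, 43, 43, 43, 18, 18, 12, 12, 13]Traceback (most recent call last):
  File "<stdin>", line 10, in <module>
ValueError: cannot convert float NaN to integer
```

View pics/w1c.png

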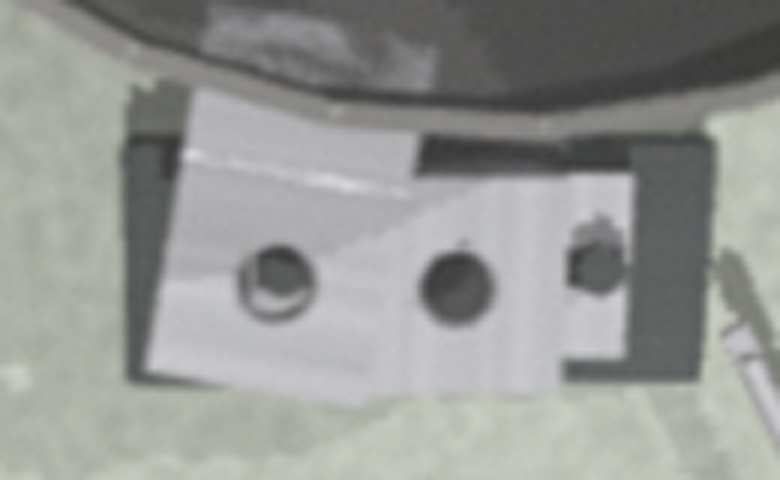

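Emit:
{"api": "play_rows", "payload": {
  "plan": [
    [-1, 0.024, 0.04, 0, 0],
    [-1, 0.048, 0.08, 0, 0],
    [-1, 0.072, 0.12, 0, 0],
    [-1, 0.096, 0.156, -0.03, 0],
    [-1, 0.096, 0.156, -0.07, 0],
    [-1, 0.096, 0.156, -0.11, 0],
    [-1, 0.096, 0.156, -0.14, 0],
    [-1, 0.096, 0.156, -0.14, 0]
  ]
}}

```text
clock: 3.7
tcp_pos: [0.6443, -0.0723, 0.0946]
orientation: [-0.141, 1.575, 0.141]
contact_force: [-0.9, 0.5, -0.0]
grip_width: -0.0
```

Run:
```python
from h import *
o=r.get_obs();f=r.grab_frame("wrist");save(f,"w2.png")
c=np.array([.561,-.0215])
# finger path: dist offset n from divider at angle a
p0=np.array(o["tcp_pos"][:2])
for th in [-45,-50,-60,-70,-80,-90,-100,-110,-120,-123.8]:
    a=np.radians(th);A=np.array([np.cos(a),np.sin(a)]);n=np.array([-A[1],A[0]])
    nr=np.arctan2(n[1],n[0])-np.radians(10.7);e=.002+.0145*abs(np.cos(nr))+.011*abs(np.sin(nr))
    p=c+.095*A+e*n;print(th,np.round(p,4),np.round(p-p0,3))
```

```text
-45 [ 0.6424 -0.0744] [-0.002 -0.002]
-50 [ 0.6374 -0.0814] [-0.007 -0.009]
-60 [ 0.6252 -0.0941] [-0.019 -0.022]
-70 [ 0.6105 -0.1046] [-0.034 -0.032]
-80 [ 0.5939 -0.1122] [-0.05 -0.04]
-90 [ 0.5793 -0.1165] [-0.065 -0.044]
-100 [ 0.5637 -0.1184] [-0.081 -0.046]
-110 [ 0.5474 -0.1176] [-0.097 -0.045]
-120 [ 0.531  -0.1139] [-0.113 -0.042]
-123.8 [ 0.5248 -0.1116] [-0.12  -0.039]
```

View pics/w2.png

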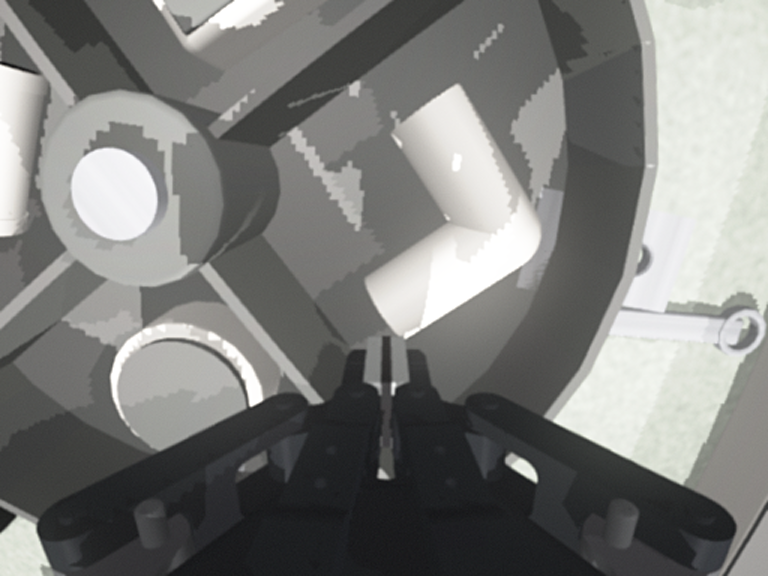

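Emit:
{"api": "play_rows", "payload": {
  "plan": [
    [-1, -0.004, -0.005, 0.004, 0],
    [-1, -0.009, -0.011, 0.004, 0],
    [-1, -0.015, -0.018, 0.004, 0],
    [-1, -0.022, -0.025, 0.004, 0],
    [-1, -0.03, -0.03, 0.004, 0],
    [-1, -0.039, -0.035, 0.004, 0],
    [-1, -0.048, -0.039, 0.004, 0],
    [-1, -0.058, -0.042, 0.004, 0],
    [-1, -0.068, -0.044, 0.004, 0],
    [-1, -0.078, -0.045, 0.004, 0]
  ]
}}

```text
clock: 4.75
tcp_pos: [0.5701, -0.1158, 0.1038]
orientation: [-0.143, 1.564, 0.142]
contact_force: [4.0, 2.6, 1.1]
grip_width: 0.0
```

Run:
```python
from h import *
o=r.get_obs();f=r.grab_frame("wrist");save(f,"w3.png");g=r.grab_frame("top");cv2.imwrite("pics/t3.png",cv2.resize(g["pixels"][120:290,110:440],None,fx=2.4,fy=2.4))
c=np.array([.561,-.0215]);P=cloud(g).reshape(-1,3);d=np.hypot(*(P[:,:2]-c).T)
m=(abs(P[:,2]-.108)<.005)&(d>.045)&(d<.13)
a=np.degrees(np.arctan2(P[m,1]-c[1],P[m,0]-c[0]));h,e=np.histogram(a,72,(-180,180));print([(int(x),int(y)) for x,y in zip(e,h) if y])
```

```text
[(-100, 11), (-15, 1), (-10, 33), (75, 2), (80, 30), (170, 35)]
```

View pics/t3.png

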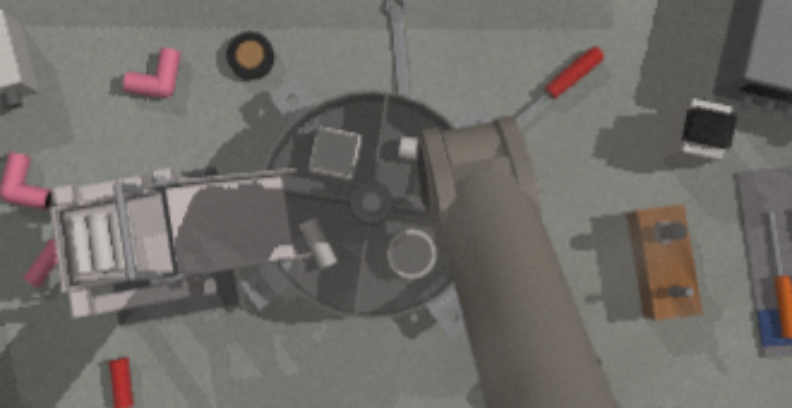

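Emit:
{"api": "play_rows", "payload": {
  "plan": [
    [-1, -0.01, 0.0, 0, 0],
    [-1, -0.02, 0.001, 0, 0],
    [-1, -0.03, 0.003, 0, 0],
    [-1, -0.039, 0.006, 0, 0],
    [-1, -0.042, 0.007, 0, 0],
    [-1, -0.042, 0.007, 0, 0],
    [-1, -0.03, -0.005, 0.03, 0],
    [0, -0.03, -0.005, 0.08, 0],
    [1, 0, -0.05, 0.13, 0]
  ]
}}

```text
clock: 5.75
tcp_pos: [0.5593, -0.1469, 0.2194]
orientation: [-0.146, 1.568, 0.149]
contact_force: [1.9, 0.3, 0.4]
grip_width: 0.0283
```

Run:
```python
from h import *
o=r.get_obs();f=r.grab_frame("wrist");save(f,"w4.png");g=r.grab_frame("top")
c=np.array([.561,-.0215]);P=cloud(g).reshape(-1,3);d=np.hypot(*(P[:,:2]-c).T)
m=(abs(P[:,2]-.108)<.005)&(d>.045)&(d<.13)
a=np.degrees(np.arctan2(P[m,1]-c[1],P[m,0]-c[0]));h,e=np.histogram(a,72,(-180,180));print([(int(x),int(y)) for x,y in zip(e,h) if y])
print("phase",np.degrees(np.angle(np.exp(4j*np.radians(a)).sum())/4),"want",(-78.8-45)%90)
print(o["tcp_pos"])
for l in ["ear_hole","lock_mid"]:
  for n,ff,oo in(("w",f,o),("t",g,None)):
    for cc,u,v in pp(ff,l,2): print(l,n,cc,round(u),round(v),np.round(atz(ff,u,v,.053,oo),4))
# pin from top
for cc,u,v in pp(g,"pin",2): print("pin",cc,u,v,atz(g,u,v,.05))
for mk in r.outline_of(g,"pin")[:2]:
    print(mk["conf"],np.array(mk["bbox"])*[512,384,512,384])
cv2.imwrite("pics/t4.png",cv2.resize(g["pixels"][190:260,350:430],None,fx=8,fy=8))
Q=P[(abs(P[:,0]-.49)<.1)&(abs(P[:,1]+.41)<.06)&(P[:,2]>.062)&(P[:,2]<.12)]
for s in (Q[Q[:,0]>.485],Q[Q[:,0]<=.485]): print(len(s),s.mean(0),s.max(0),s.min(0))
```

```text
[(-125, 36), (-35, 33), (55, 35), (145, 38)]
phase -32.74135558742963 want 56.2
[ 0.55927185 -0.14687586  0.21943415]
ear_hole w 0.95 281 228 [ 0.5975 -0.2045  0.053 ]
ear_hole w 0.59 441 140 [ 0.7525 -0.0682  0.053 ]
ear_hole t 0.62 319 193 [ 0.6028 -0.2025  0.053 ]
lock_mid w 0.74 183 329 [ 0.4985 -0.3765  0.053 ]
pin 0.42 388.3008 214.88639999999998 [ 0.53296435 -0.42821076  0.05      ]
0.7 [145.7152 207.2832 161.8944 230.2848]
0.64 [386.2016 211.2    396.5952 221.4912]
70 [ 0.5287443  -0.41892264  0.09486396] [ 0.5399424  -0.410807    0.10934148] [ 0.51851975 -0.43291513  0.06377815]
31 [ 0.4474697  -0.43026188  0.09008765] [ 0.45260146 -0.42575906  0.1085546 ] [ 0.44221858 -0.43635561  0.06352886]
```

View pics/w4.png

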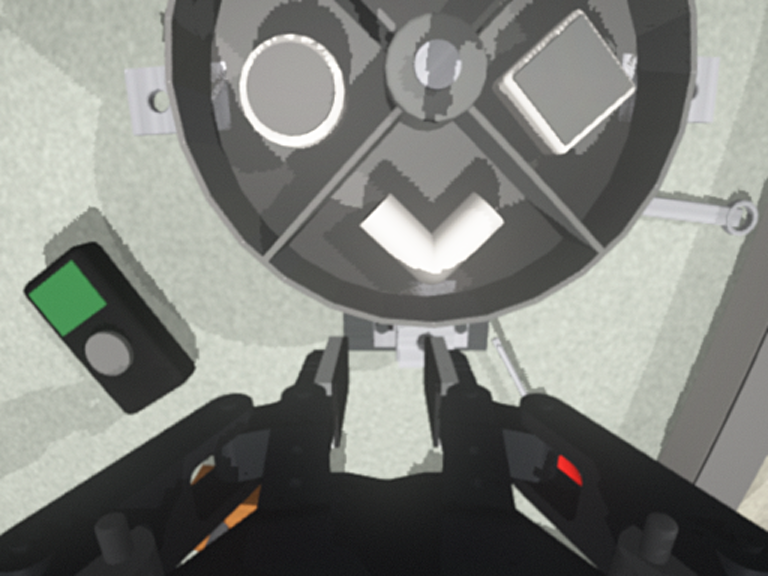

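View pics/t4.png

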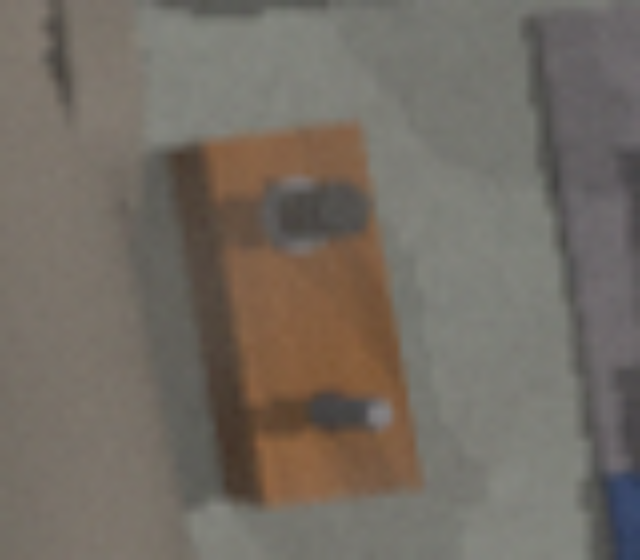

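Emit:
{"api": "play_rows", "payload": {
  "plan": [
    [1, -0.005, -0.05, 0, 0],
    [1, -0.01, -0.1, 0, 0],
    [1, -0.015, -0.15, 0, 0],
    [1, -0.02, -0.2, 0, 0],
    [1, -0.025, -0.25, 0, 0],
    [1, -0.03, -0.29, -0.01, 0],
    [1, -0.03, -0.29, -0.01, 0]
  ]
}}

```text
clock: 6.85
tcp_pos: [0.5256, -0.4476, 0.2038]
orientation: [-0.136, 1.572, 0.135]
contact_force: [-1.0, -0.5, -0.8]
grip_width: 0.0855
```

Run:
```python
from h import *
o=r.get_obs();print(o["tcp_pos"]);f=r.grab_frame("wrist");save(f,"w5.png")
for l in ["pin","punch","tool_block"]:
    for cc,u,v in pp(f,l,2): print(l,cc,round(u),round(v),atz(f,u,v,.05,o))
P=cloud(f,o).reshape(-1,3);q=P[(abs(P[:,2]-.105)<.004)&(abs(P[:,1]+.42)<.06)&(P[:,0]>.42)]
for s in (q[q[:,0]>.485],q[q[:,0]<=.485]): 
    if len(s): print(len(s),np.median(s,0),s.max(0),s.min(0),(s.max(0)+s.min(0))/2)
```

```text
[ 0.52555918 -0.44764782  0.20382489]
pin 0.87 267 160 [ 0.53114856 -0.42712105  0.05      ]
punch 0.77 201 147 [ 0.46106573 -0.42606177  0.05      ]
tool_block 0.91 234 147 [ 0.49442132 -0.41957715  0.05      ]
578 [ 0.53133511 -0.42415897  0.10478486] [ 0.68883044 -0.41216656  0.1071143 ] [ 0.51955926 -0.47997529  0.10100216] [ 0.60419485 -0.44607093  0.10405823]
139 [ 0.45096641 -0.43328403  0.10471982] [ 0.4561547  -0.42781729  0.10733778] [ 0.4452825  -0.43901782  0.10100418] [ 0.4507186  -0.43341755  0.10417098]
```

View pics/w5.png

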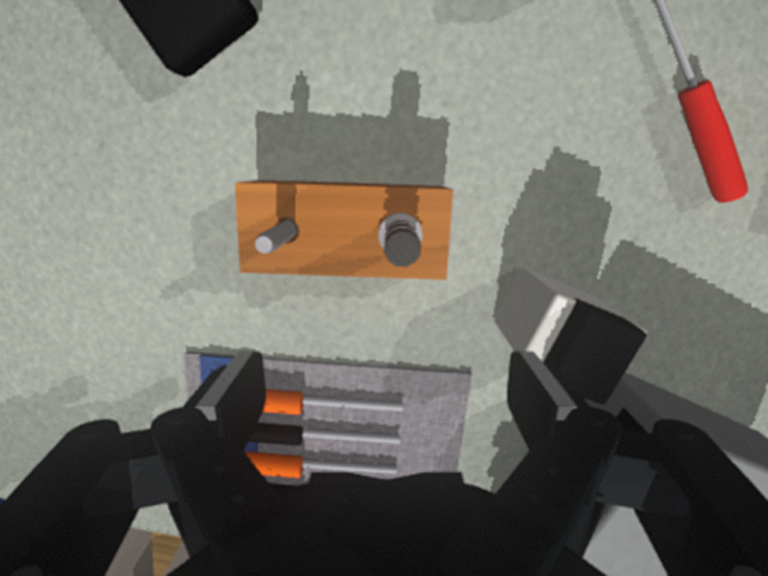

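Emit:
{"api": "play_rows", "payload": {
  "plan": [
    [0.45, 0.0055, 0.0255, 0, 0],
    [0.45, 0.0055, 0.0255, -0.04, 0],
    [0.45, 0.0055, 0.0255, -0.08, 0],
    [0.45, 0.0055, 0.0255, -0.115, 0],
    [0.45, 0.0055, 0.0255, -0.13, 0],
    [0.45, 0.0055, 0.0255, -0.132, 0],
    [-1, 0.0055, 0.0255, -0.132, 0],
    [-1, 0.0055, 0.0255, -0.132, 0],
    [-1, 0.0055, 0.0255, -0.132, 0],
    [-1, 0.0055, 0.0255, -0.132, 0]
  ],
  "force": 50
}}

```text
clock: 8.05
tcp_pos: [0.5331, -0.4168, 0.0766]
orientation: [-0.142, 1.571, 0.141]
contact_force: [-8.1, 0.9, 5.6]
grip_width: 0.0208
```

Run:
```python
from h import *
o=r.get_obs();print(o["tcp_pos"],o["grip_width"],o["contact_force"]);f=r.grab_frame("wrist");save(f,"w6.png")
```

```text
[ 0.53306631 -0.41681282  0.07660481] 0.020774566021720602 [-8.07548848  0.87150256  5.59469465]
```

View pics/w6.png

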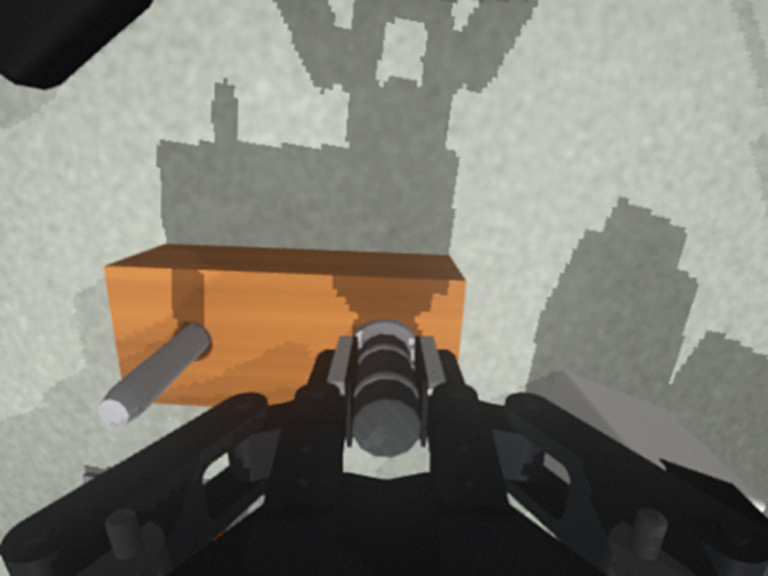

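Emit:
{"api": "play_rows", "payload": {
  "plan": [
    [-1, 0, 0, 0.03, 0],
    [-1, 0, 0, 0.07, 0],
    [-1, 0, 0, 0.11, 0],
    [-1, 0.013, 0.045, 0.11, 0],
    [-1, 0.027, 0.09, 0.11, 0],
    [-1, 0.04, 0.135, 0.11, 0],
    [-1, 0.054, 0.18, 0.11, 0],
    [-1, 0.067, 0.219, 0.09, 0],
    [-1, 0.067, 0.219, 0.075, 0],
    [-1, 0.067, 0.219, 0.07, 0]
  ]
}}

```text
clock: 9.1
tcp_pos: [0.6028, -0.1946, 0.1447]
orientation: [-0.145, 1.567, 0.146]
contact_force: [-0.5, -0.9, -1.7]
grip_width: 0.0209
```

Run:
```python
from h import *
o=r.get_obs();print(o["tcp_pos"],o["grip_width"],o["contact_force"]);f=r.grab_frame("wrist");save(f,"w7.png")
g=r.grab_frame("side");save(g,"s7.png")
cv2.imwrite("pics/w7c.png",cv2.resize(f["pixels"][180:310,190:320],None,fx=6,fy=6,interpolation=cv2.INTER_CUBIC))
for l in ["pin","ear_hole"]:
    for cc,u,v in pp(f,l,2): print(l,cc,round(u),round(v),atz(f,u,v,.053,o))
```

```text
[ 0.60280352 -0.1945733   0.14470895] 0.020902545016511623 [-0.5399298  -0.89822357 -1.71068398]
ear_hole 0.94 252 207 [ 0.60012431 -0.20633839  0.053     ]
```

View pics/w7.png

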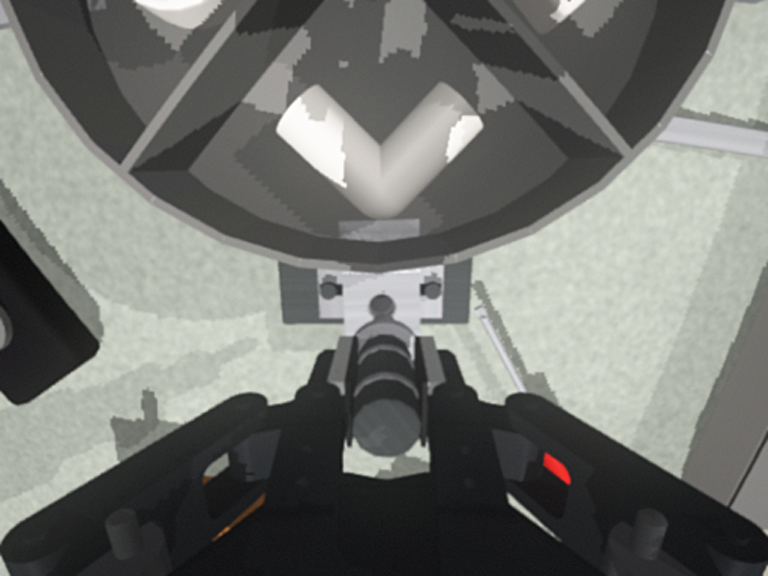

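View pics/w7c.png

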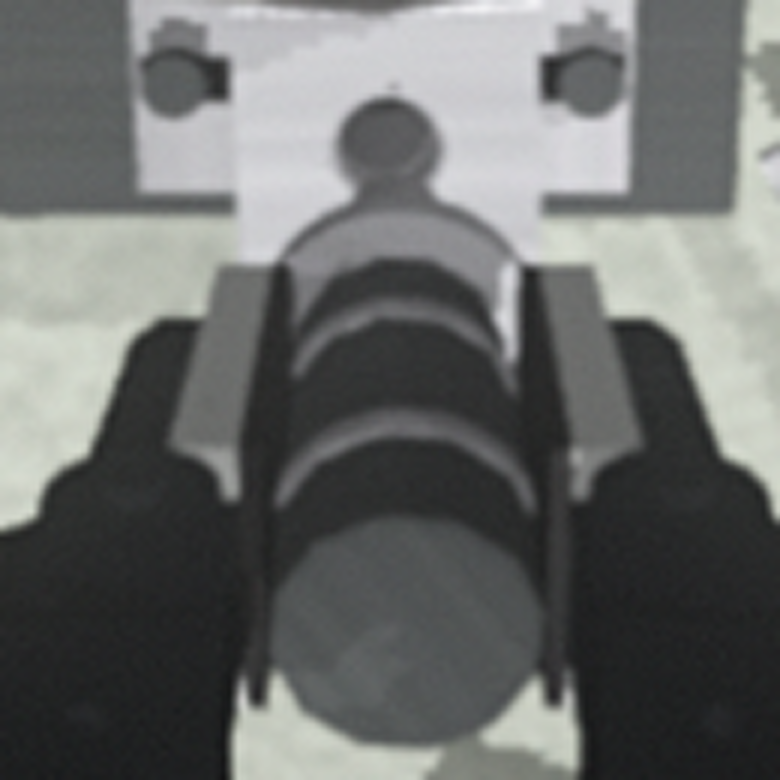

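Run:
```python
from h import *
o=r.get_obs();f=r.grab_frame("wrist");T=np.array(o["tcp_pos"]);print(T)
X=cloud(f,o)
print("knob top",deep(f,257.5,285,o),atz(f,257.5,285,T[2]+.0284,o))
q=X[230:310,225:290].reshape(-1,3)
for z in (0.0284,):
    s=q[abs(q[:,2]-T[2]-z)<.003];print(len(s),s.mean(0),s.max(0),s.min(0))
print("hole",atz(f,254.7,203.3,.053,o))
h=atz(f,254.7,203.3,.053,o)
# predicted tip for pin axis through knob center
k=atz(f,257.5,285,T[2]+.0284,o)
for dz in (-.0266,-.0266-.036): print(proj(f,[k[0],k[1],T[2]+dz],o))
print("shift needed",h[:2]-k[:2])
```

```text
[ 0.60301136 -0.19827062  0.14611023]
knob top [ 0.60363371 -0.20404123  0.17423279] [ 0.60359807 -0.20384771  0.17451023]
2145 [ 0.60295788 -0.20111743  0.17464395] [ 0.61639001 -0.1850493   0.17744893] [ 0.58675975 -0.2143686   0.1715131 ]
hole [ 0.60201115 -0.2071967   0.053     ]
[257.30058026 232.78239711]
[257.22341581 212.59126803]
shift needed [-0.00158693 -0.00334899]
```

View pics/s7.png

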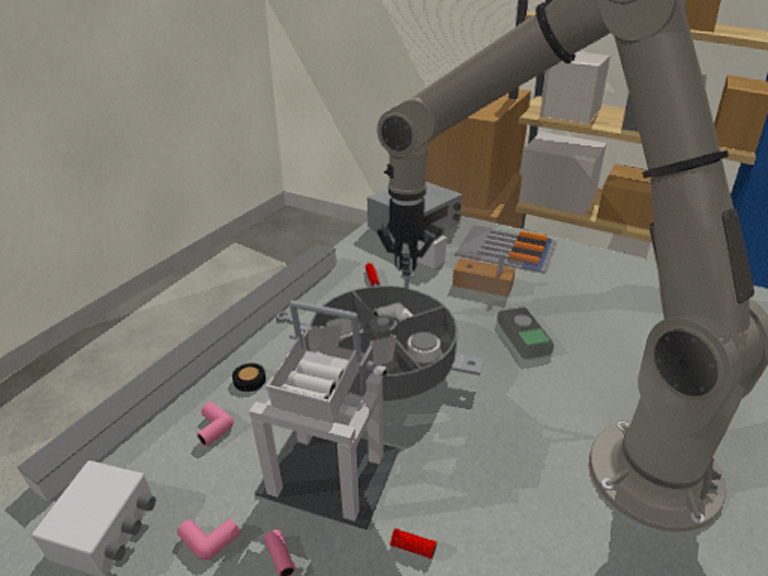

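Emit:
{"api": "play_rows", "payload": {
  "plan": [
    [-1, -0.0015, -0.002, -0.01, 0],
    [-1, -0.0015, -0.002, -0.02, 0],
    [-1, -0.0015, -0.002, -0.024, 0],
    [-1, -0.0015, -0.002, -0.024, 0]
  ]
}}

```text
clock: 9.75
tcp_pos: [0.6007, -0.1981, 0.1199]
orientation: [-0.142, 1.568, 0.144]
contact_force: [-1.3, 0.1, -1.5]
grip_width: 0.021
```

Run:
```python
from h import *
o=r.get_obs();print(o["tcp_pos"],o["contact_force"]);f=r.grab_frame("wrist")
cv2.imwrite("pics/w8c.png",cv2.resize(f["pixels"][180:280,200:310],None,fx=7,fy=7,interpolation=cv2.INTER_CUBIC))
```

```text
[ 0.60066261 -0.19812968  0.11993534] [-1.33307217  0.13501022 -1.5388567 ]
```

View pics/w8c.png

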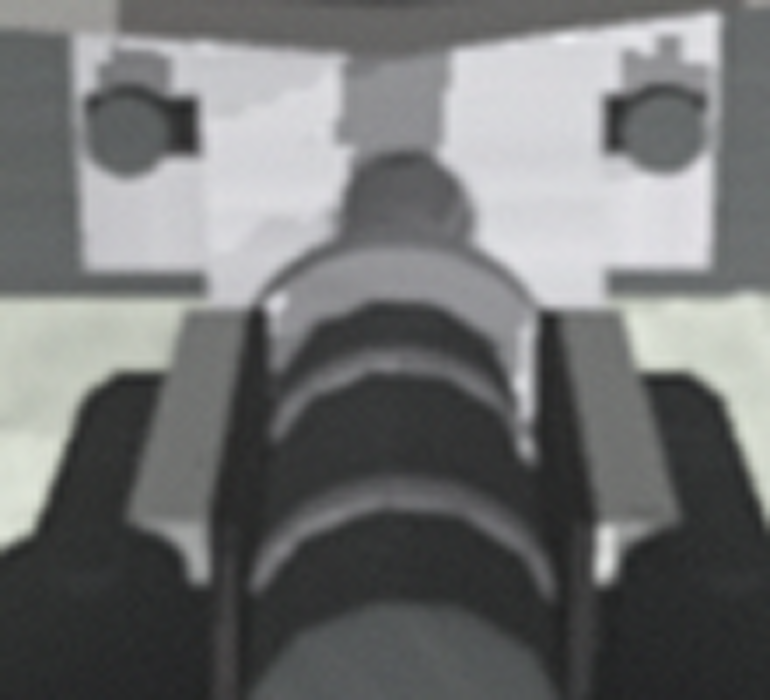

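Run:
```python
from h import *
o=r.get_obs();f=r.grab_frame("wrist")
c=f["pixels"][195:222,242:276].astype(float);c=np.clip((c-50)*2.2,0,255).astype(np.uint8)
cv2.imwrite("pics/w8d.png",cv2.resize(c,None,fx=20,fy=20,interpolation=cv2.INTER_NEAREST))
T=o["tcp_pos"];print(T)
h=None
# knob axis from last estimate: pin = TCP+(0.0006,-0.0055)
p=np.array(T)+[.0006,-.0055,0]
for dz,rr in((-.0266-.036,.004),(-.0266-.032,.006)):
    for a in (0,90,180,270):
        q=p+[rr*np.cos(np.radians(a)),rr*np.sin(np.radians(a)),dz];print(dz,a,np.round(proj(f,q,o)-[242,195],1)*20)
```

```text
[ 0.60115153 -0.19808934  0.12060706]
-0.06259999999999999 0 [410. 370.]
-0.06259999999999999 90 [326. 256.]
-0.06259999999999999 180 [204. 336.]
-0.06259999999999999 270 [288. 450.]
-0.0586 0 [466. 418.]
-0.0586 90 [336. 242.]
-0.0586 180 [150. 364.]
-0.0586 270 [278. 538.]
```

View pics/w8d.png

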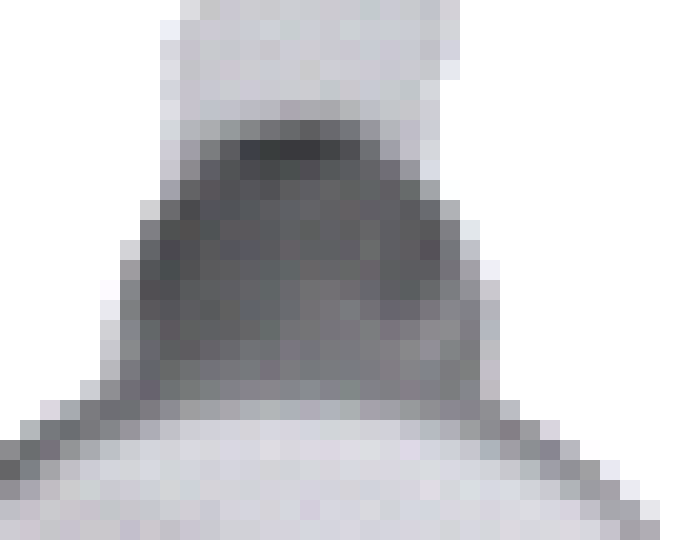

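Emit:
{"api": "play_rows", "payload": {
  "plan": [
    [-1, 0, 0, -0.005, 0],
    [-1, 0, 0, -0.009, 0],
    [-1, 0, 0, -0.012, 0],
    [-1, 0, 0, -0.012, 0]
  ]
}}

```text
clock: 10.25
tcp_pos: [0.6011, -0.1981, 0.1086]
orientation: [-0.143, 1.567, 0.143]
contact_force: [1.0, 0.3, -1.1]
grip_width: 0.0205
```

Emit:
{"api": "play_rows", "payload": {
  "plan": [
    [-1, -0.0015, -0.0003, -0.002, 0],
    [-1, -0.002, -0.0004, -0.005, 0],
    [-1, -0.002, -0.0004, -0.008, 0],
    [-1, -0.002, -0.0004, -0.008, 0]
  ]
}}

```text
clock: 10.65
tcp_pos: [0.5998, -0.1983, 0.101]
orientation: [-0.143, 1.566, 0.143]
contact_force: [2.5, 1.7, -1.0]
grip_width: 0.0213
```

Emit:
{"api": "play_rows", "payload": {
  "plan": [
    [-1, 0, 0, -0.003, 0],
    [-1, 0, 0, -0.006, 0],
    [-1, 0, 0, -0.009, 0],
    [-1, 0, 0, -0.009, 0]
  ]
}}

```text
clock: 11.05
tcp_pos: [0.5993, -0.1985, 0.0917]
orientation: [-0.143, 1.567, 0.143]
contact_force: [2.0, 0.5, -2.6]
grip_width: 0.021
```

Emit:
{"api": "play_rows", "payload": {
  "plan": [
    [-1, 0, 0, -0.003, 0],
    [-1, 0, 0, -0.006, 0],
    [-1, 0, 0, -0.009, 0],
    [-1, 0, 0, -0.012, 0],
    [-1, 0, 0, -0.013, 0],
    [-1, 0, 0, -0.013, 0]
  ]
}}

```text
clock: 11.65
tcp_pos: [0.5994, -0.1987, 0.0795]
orientation: [-0.143, 1.566, 0.143]
contact_force: [-1.2, 1.6, 3.1]
grip_width: 0.0207
```

Run:
```python
from h import *
o=r.get_obs();print(o["tcp_pos"],o["contact_force"]);f=r.grab_frame("wrist");save(f,"w9.png")
```

```text
[ 0.59938487 -0.19866164  0.07949577] [-1.20932981  1.57124084  3.14844409]
```

View pics/w9.png

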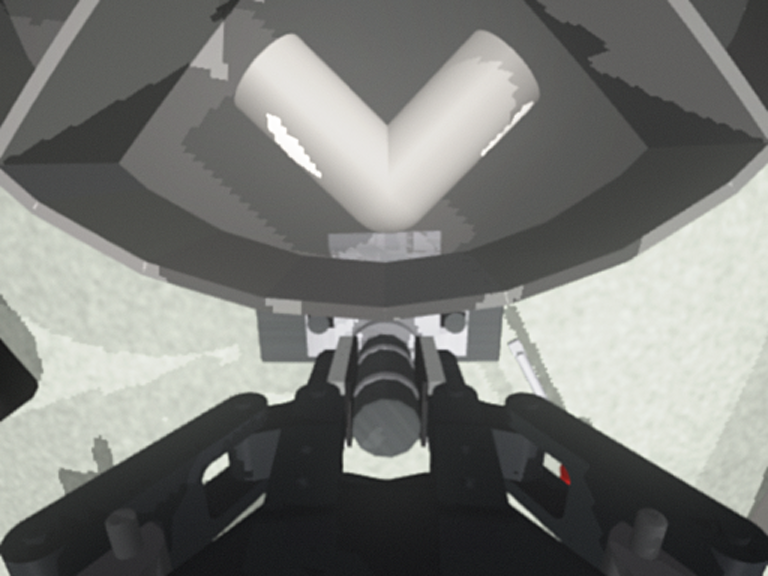

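Emit:
{"api": "play_rows", "payload": {
  "plan": [
    [-1, 0, 0, -0.002, 0],
    [-1, 0, 0, -0.004, 0],
    [-1, 0, 0, -0.004, 0]
  ]
}}

```text
clock: 12.0
tcp_pos: [0.6015, -0.1984, 0.079]
orientation: [-0.144, 1.562, 0.142]
contact_force: [-5.4, 3.1, 24.2]
grip_width: 0.021
```

Emit:
{"api": "play_rows", "payload": {
  "plan": [
    [-1, 0, 0, 0.004, 0],
    [0.3, 0, 0, 0.004, 0],
    [0.3, 0, 0, 0.004, 0],
    [0.3, 0, 0, 0.004, 0],
    [0.3, 0, 0, 0.004, 0],
    [0.3, 0, 0, 0.04, 0],
    [0.3, 0, 0, 0.08, 0],
    [-0.3, 0, -0.02, 0.12, 0],
    [-1, 0, -0.03, 0.14, 0],
    [-1, 0, -0.03, 0.14, 0]
  ]
}}

```text
clock: 13.0
tcp_pos: [0.6011, -0.2314, 0.2188]
orientation: [-0.143, 1.561, 0.137]
contact_force: [0.3, 0.5, -1.1]
grip_width: 0.0124
```

Run:
```python
from h import *
o=r.get_obs();print(o["tcp_pos"],o["contact_force"]);f=r.grab_frame("wrist");save(f,"w10.png")
g=r.grab_frame("side");save(g,"s10.png")
P=cloud(f,o).reshape(-1,3)
s=P[(np.hypot(P[:,0]-.6,P[:,1]+.204)<.009)&(P[:,2]>.07)&(P[:,2]<.13)];z=np.sort(s[:,2]);print(len(z),z[-200:][::20])
for n,ff,oo in(("w",f,o),("s",g,None)):
  for l in("pin","ear_hole"):
    for cc,u,v in pp(ff,l,2): print(n,l,cc,u,v,atz(ff,u,v,.053,oo))
X=cloud(g); 
# bail/pan points
Q=X.reshape(-1,3);c=np.array([.561,-.0215]);ey=np.array([np.cos(np.radians(100.5)),np.sin(np.radians(100.5))]);ex=np.array([ey[1],-ey[0]])
S=np.c_[(Q[:,:2]-c)@ex,(Q[:,:2]-c)@ey,Q[:,2]]
m=(S[:,2]>.312)&(abs(S[:,0])<.06)&(S[:,1]>.2)&(S[:,1]<.4);print(m.sum(),S[m].mean(0),S[m].min(0),S[m].max(0))
print(pp(g,"bail"))
```

```text
[ 0.60105432 -0.23143486  0.2188259 ] [ 0.29256949  0.53734503 -1.07883761]
316 [0.10789102 0.10799609 0.10813487 0.1082368  0.10840527 0.10847696
 0.10859306 0.10871081 0.10889061 0.10916982]
w pin 0.8 261.2224 150.9888 [ 0.60115453 -0.2048827   0.053     ]
w ear_hole 0.76 259.3792 152.2176 [ 0.59941815 -0.20656109  0.053     ]
w ear_hole 0.24 261.376 152.4864 [ 0.60161626 -0.20646653  0.053     ]
s pin 0.53 267.7248 197.60639999999998 [ 0.61286668 -0.20722665  0.053     ]
s ear_hole 0.8 269.8752 199.488 [ 0.60071523 -0.20041125  0.053     ]
254 [-0.00432805  0.26754525  0.32775652] [-0.05498067  0.26121366  0.31216501] [0.05073319 0.27185785 0.33326546]
[(0.96, 214.4256, 207.01440000000002), (0.35, 285.2864, 176.98559999999998)]
```

View pics/w10.png

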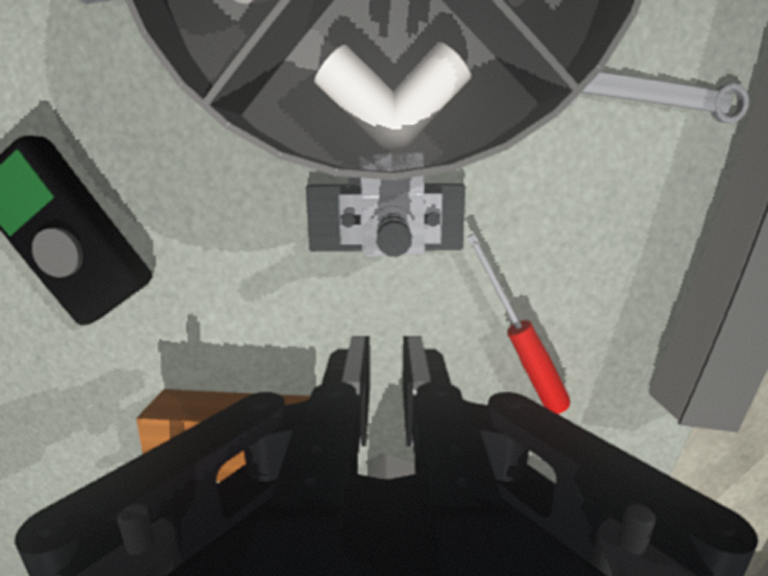

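View pics/s10.png

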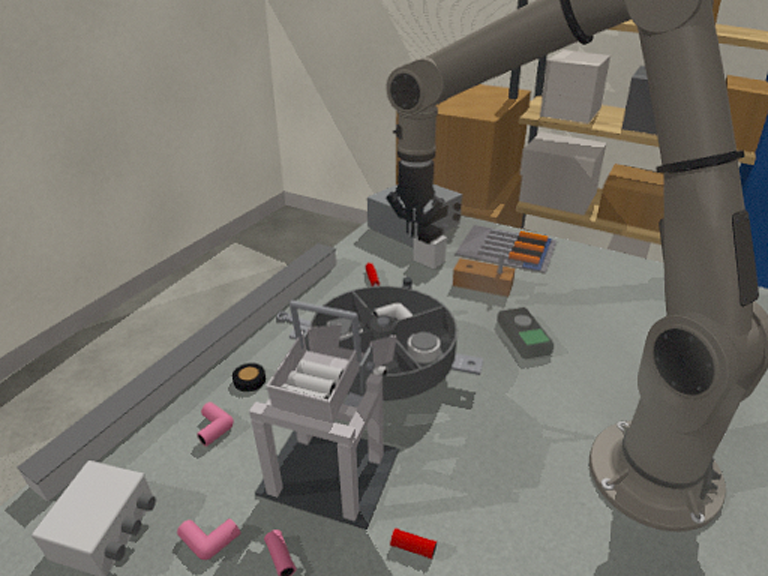

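Emit:
{"api": "play_rows", "payload": {
  "plan": [
    [-1, 0, 0, 0.04, 0],
    [-1, -0.005, 0.03, 0.075, 0],
    [-1, -0.015, 0.07, 0.105, 0],
    [-1, -0.022, 0.11, 0.135, 0],
    [-1, -0.03, 0.15, 0.16, 0],
    [-1, -0.038, 0.195, 0.181, 0],
    [-1, -0.047, 0.24, 0.181, 0],
    [-1, -0.056, 0.285, 0.181, 0],
    [-1, -0.065, 0.33, 0.181, 0],
    [-1, -0.075, 0.375, 0.181, 0]
  ]
}}

```text
clock: 14.35
tcp_pos: [0.5236, 0.1483, 0.3958]
orientation: [-0.143, 1.567, 0.143]
contact_force: [0.1, -0.2, -0.4]
grip_width: 0.0001
```

Emit:
{"api": "play_rows", "payload": {
  "plan": [
    [-1, -0.008, 0.04, 0.003, 0],
    [-1, -0.014, 0.085, 0.003, 0],
    [-1, -0.019, 0.127, 0.003, 0],
    [-1, -0.019, 0.127, 0.003, 0]
  ]
}}

```text
clock: 14.75
tcp_pos: [0.502, 0.2805, 0.3988]
orientation: [-0.149, 1.567, 0.154]
contact_force: [-0.4, 0.5, 0.6]
grip_width: -0.0
```

Run:
```python
from h import *
o=r.get_obs();print(o["tcp_pos"],o["contact_force"],o["joints"]);f=r.grab_frame("wrist");save(f,"w11.png")
g=r.grab_frame("side");cv2.imwrite("pics/s11.png",cv2.resize(g["pixels"][130:360,120:340],None,fx=2.6,fy=2.6))
c=np.array([.561,-.0215]);ey=np.array([np.cos(np.radians(100.5)),np.sin(np.radians(100.5))]);ex=np.array([ey[1],-ey[0]])
d=np.array(o["tcp_pos"][:2])-c;print(d@ex,d@ey)
```

```text
[0.50201985 0.28053223 0.39875918] [-0.4365096   0.49541304  0.64172676] [-0.05332842  0.27656439 -0.70716539  1.54197882  0.17719044  1.38927426
 -0.58067784]
-0.0029515150591987037 0.3077229513724377
```

View pics/w11.png

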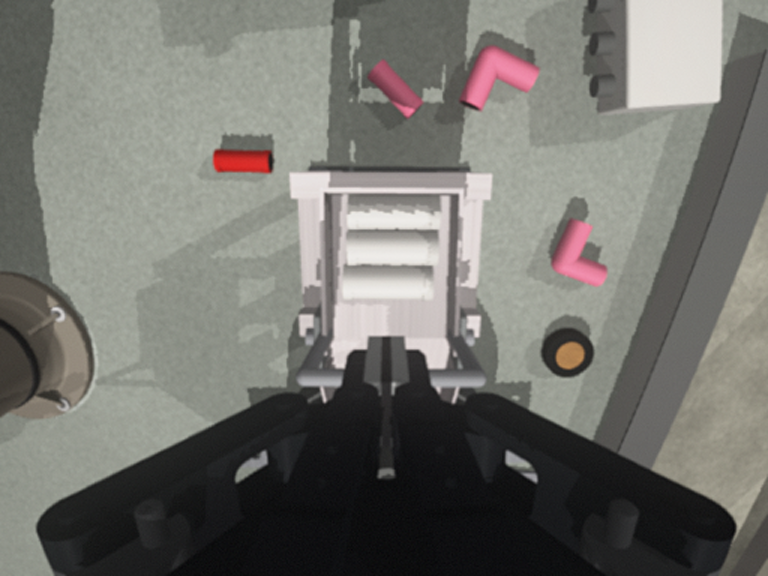

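View pics/s11.png

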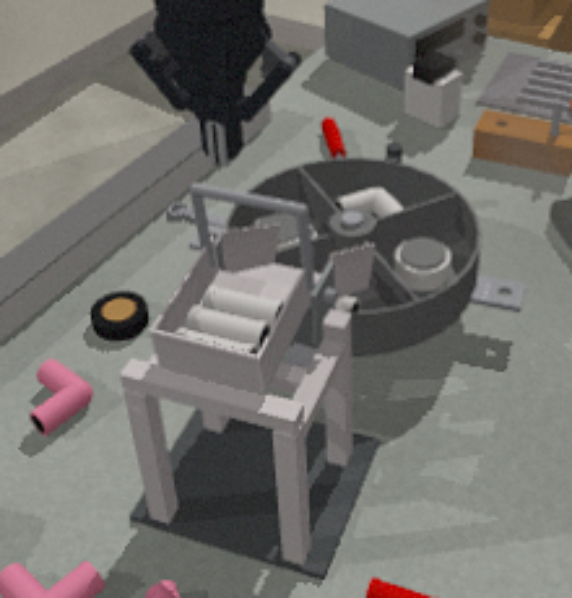

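Emit:
{"api": "play_rows", "payload": {
  "plan": [
    [-1, 0, 0, -0.03, 0],
    [-1, 0, 0, -0.06, 0],
    [-1, 0, 0, -0.08, 0],
    [-1, 0, 0, -0.08, 0]
  ]
}}

```text
clock: 15.25
tcp_pos: [0.5048, 0.2704, 0.3159]
orientation: [-0.144, 1.572, 0.139]
contact_force: [0.5, -0.9, 0.6]
grip_width: -0.0
```

Run:
```python
from h import *
o=r.get_obs();print(o["tcp_pos"],o["contact_force"])
c=np.array([.561,-.0215]);ey=np.array([np.cos(np.radians(100.5)),np.sin(np.radians(100.5))]);ex=np.array([ey[1],-ey[0]])
T=np.array(o["tcp_pos"]);d=T[:2]-c;print(d@ex,d@ey)
for q in np.arange(0,1.06,.1):
    ph=q-.1;y=.246+.01*np.cos(ph)-.105*np.sin(ph)+.016;z=.224+.01*np.sin(ph)+.105*np.cos(ph)-.010
    p=c+ey*y;print(round(q,2),np.round([*(p-T[:2]),z-T[2]],3))
```

```text
[0.50483686 0.27038086 0.3159243 ] [ 0.52441429 -0.91485035  0.63869242]
-0.0020316221804385216 0.2972282033870733
0.0 [ 0.005 -0.014  0.002]
0.1 [ 0.007 -0.024  0.003]
0.2 [ 0.009 -0.035  0.004]
0.3 [ 0.01  -0.045  0.003]
0.4 [ 0.012 -0.055  0.001]
0.5 [ 0.014 -0.065 -0.001]
0.6 [ 0.016 -0.075 -0.005]
0.7 [ 0.018 -0.084 -0.01 ]
0.8 [ 0.019 -0.093 -0.015]
0.9 [ 0.021 -0.101 -0.022]
1.0 [ 0.022 -0.109 -0.029]
```

Emit:
{"api": "play_rows", "payload": {
  "plan": [
    [-1, 0.005, -0.014, 0.002, 0],
    [-1, 0.006, -0.02, 0.003, 0],
    [-1, 0.007, -0.027, 0.004, 0],
    [-1, 0.009, -0.034, 0.004, 0],
    [-1, 0.01, -0.041, 0.003, 0],
    [-1, 0.011, -0.048, 0.002, 0],
    [-1, 0.012, -0.055, 0.001, 0],
    [-1, 0.013, -0.06, 0, 0],
    [-1, 0.014, -0.065, -0.001, 0],
    [-1, 0.015, -0.07, -0.003, 0]
  ]
}}

```text
clock: 16.25
tcp_pos: [0.5204, 0.2027, 0.3159]
orientation: [-0.143, 1.567, 0.142]
contact_force: [-0.1, 3.1, 1.4]
grip_width: 0.0004
```

Run:
```python
from h import *
o=r.get_obs();print(o["tcp_pos"],o["contact_force"]);f=r.grab_frame("wrist");save(f,"w12.png")
g=r.grab_frame("side");cv2.imwrite("pics/s12.png",cv2.resize(g["pixels"][130:360,120:340],None,fx=2.6,fy=2.6))
```

```text
[0.52041909 0.20267025 0.31592329] [-0.1459932  3.0526128  1.4242378]
```

View pics/s12.png

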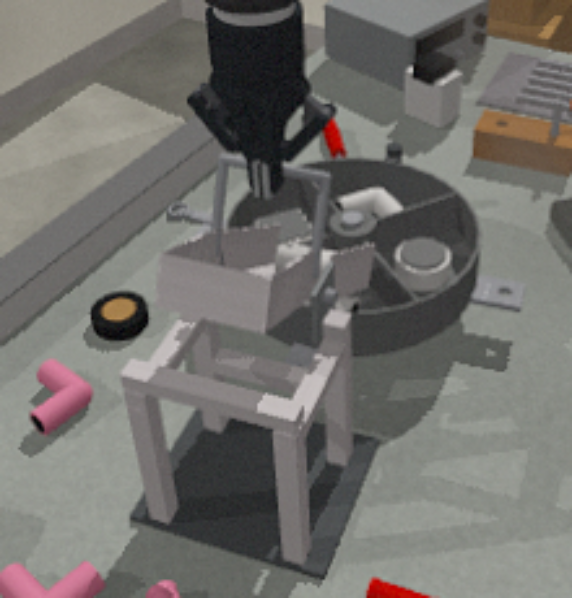

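Emit:
{"api": "play_rows", "payload": {
  "plan": [
    [-1, 0.001, -0.005, -0.002, 0],
    [-1, 0.002, -0.01, -0.005, 0],
    [-1, 0.003, -0.015, -0.008, 0],
    [-1, 0.004, -0.02, -0.011, 0],
    [-1, 0.005, -0.025, -0.014, 0],
    [-1, 0.006, -0.03, -0.018, 0],
    [-1, 0.006, -0.034, -0.021, 0],
    [-1, 0.006, -0.034, -0.021, 0],
    [-1, 0.006, -0.034, -0.021, 0],
    [-1, 0.006, -0.034, -0.021, 0]
  ]
}}

```text
clock: 17.35
tcp_pos: [0.5264, 0.1694, 0.2953]
orientation: [-0.143, 1.566, 0.143]
contact_force: [-0.2, 0.3, 0.5]
grip_width: 0.0004
```

Run:
```python
from h import *
o=r.get_obs();print(o["tcp_pos"],o["contact_force"]);f=r.grab_frame("wrist");save(f,"w13.png")
g=r.grab_frame("side");cv2.imwrite("pics/s13.png",cv2.resize(g["pixels"][130:360,120:340],None,fx=2.6,fy=2.6))
g=r.grab_frame("top");cv2.imwrite("pics/t13.png",cv2.resize(g["pixels"][120:290,110:380],None,fx=2.9,fy=2.9))
```

```text
[0.52640808 0.16938032 0.29529895] [-0.2004495   0.26297348  0.54376369]
```

View pics/s13.png

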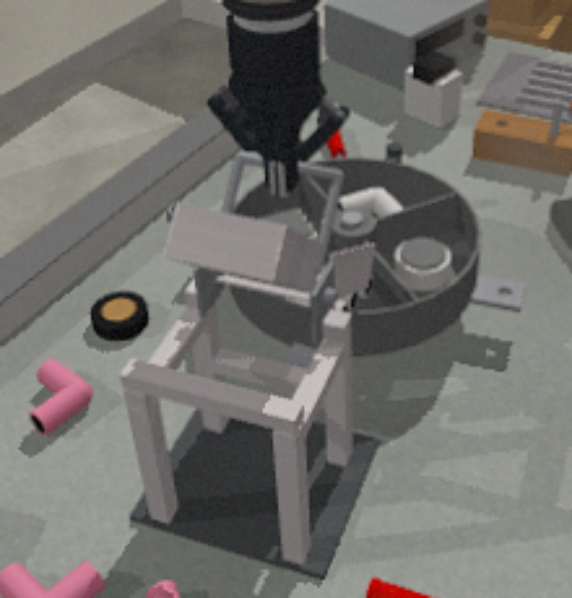

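View pics/w13.png

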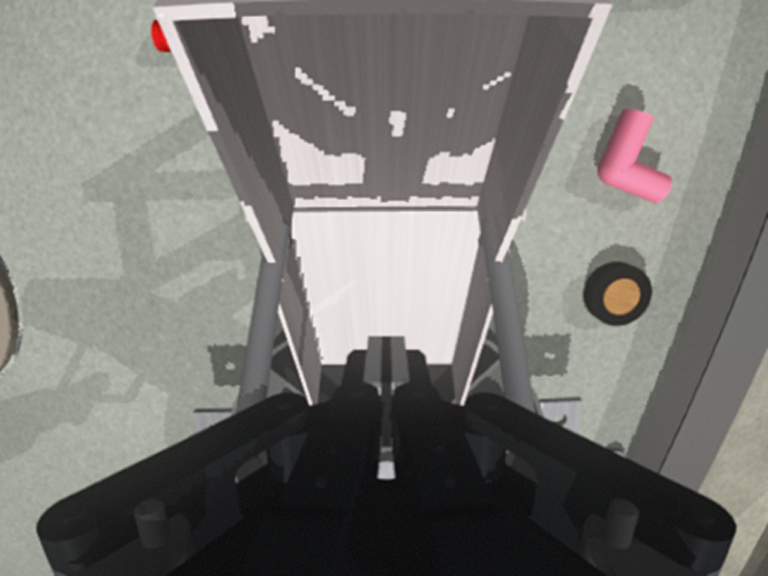

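View pics/t13.png

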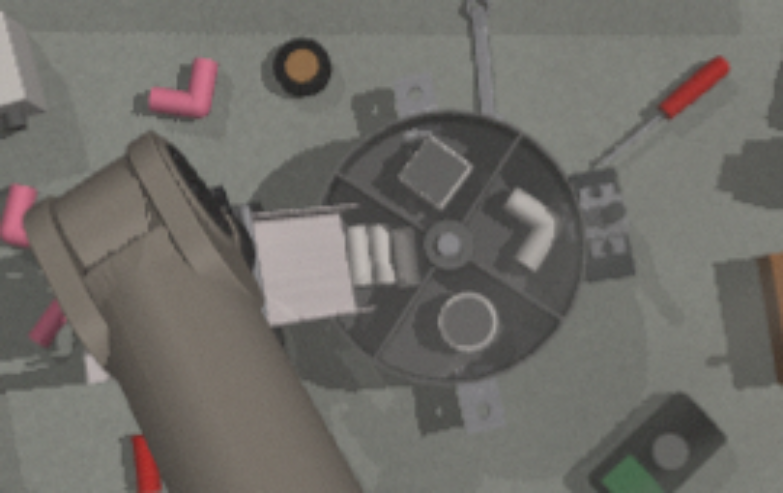

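Emit:
{"api": "play_rows", "payload": {
  "plan": [
    [-1, -0.003, 0.017, 0.012, 0],
    [-1, -0.006, 0.034, 0.021, 0],
    [-1, -0.009, 0.051, 0.022, 0],
    [-1, -0.012, 0.068, 0.022, 0],
    [-1, -0.015, 0.085, 0.022, 0],
    [-1, -0.018, 0.1, 0.022, 0],
    [-1, -0.02, 0.115, 0.03, 0],
    [-1, -0.02, 0.115, 0.06, 0],
    [-1, -0.02, 0.115, 0.09, 0],
    [-1, -0.02, 0.115, 0.115, 0]
  ]
}}

```text
clock: 18.5
tcp_pos: [0.5063, 0.2857, 0.4129]
orientation: [-0.143, 1.565, 0.144]
contact_force: [-0.0, 0.2, 0.9]
grip_width: 0.0002
```

Emit:
{"api": "play_rows", "payload": {
  "plan": [
    [-1, 0.01, -0.04, 0.01, 0],
    [-1, 0.02, -0.08, 0.01, 0],
    [-1, 0.03, -0.13, 0.01, 0],
    [-1, 0.03, -0.18, 0.01, 0],
    [-1, 0.03, -0.23, 0.01, 0],
    [-1, 0.03, -0.28, 0.01, 0],
    [-1, 0.03, -0.33, 0.01, 0],
    [-1, 0.03, -0.38, 0.01, 0],
    [-1, 0.02, -0.43, 0, 0],
    [-1, 0.02, -0.45, 0, 0]
  ]
}}

```text
clock: 19.5
tcp_pos: [0.5251, -0.1705, 0.4101]
orientation: [-0.139, 1.568, 0.137]
contact_force: [0.3, 0.1, -0.5]
grip_width: 0.0001
```

Run:
```python
from h import *
o=r.get_obs();print(o["clock"],o["tcp_pos"],o["contact_force"]);f=r.grab_frame("wrist");save(f,"w14.png")
g=r.grab_frame("side");cv2.imwrite("pics/s14.png",cv2.resize(g["pixels"][130:360,120:340],None,fx=2.6,fy=2.6))
g=r.grab_frame("top");cv2.imwrite("pics/t14.png",cv2.resize(g["pixels"][120:290,110:380],None,fx=2.9,fy=2.9))
X=cloud(g);c=np.array([.561,-.0215])
for d in r.outline_of(g,"coupling0"):
    p=np.nanmedian(X[d["mask"]],0);q=p[:2]-c;print(round(d["conf"],2),np.round(p,3),np.hypot(*q),np.degrees(np.arctan2(q[1],q[0])))
P=X.reshape(-1,3);dd=np.hypot(*(P[:,:2]-c).T);m=(abs(P[:,2]-.108)<.005)&(dd>.045)&(dd<.13);a=np.degrees(np.arctan2(P[m,1]-c[1],P[m,0]-c[0]));print(np.degrees(np.angle(np.exp(4j*np.radians(a)).sum())/4))
```

```text
19.5 [ 0.52507543 -0.1705284   0.41007663] [ 0.34428866  0.08981289 -0.52185613]
0.66 [0.552 0.027 0.077] 0.04904052199110629 100.79568803224495
0.57 [0.476 0.437 0.024] 0.46577265450141386 100.46090805490891
0.53 [0.312 0.32  0.024] 0.42272535721371074 126.03393860995405
0.51 [0.55  0.053 0.076] 0.07506018031025488 98.58633836732095
0.49 [0.553 0.079 0.078] 0.10055554072349751 94.75961336114906
-32.56231735905775
```

View pics/s14.png

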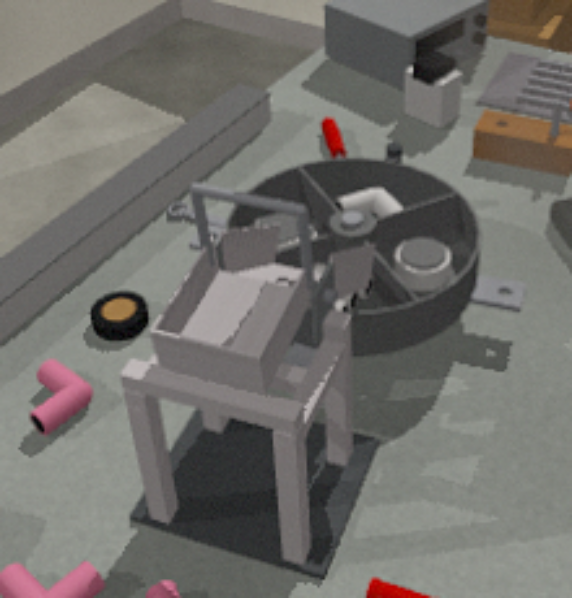

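View pics/t14.png

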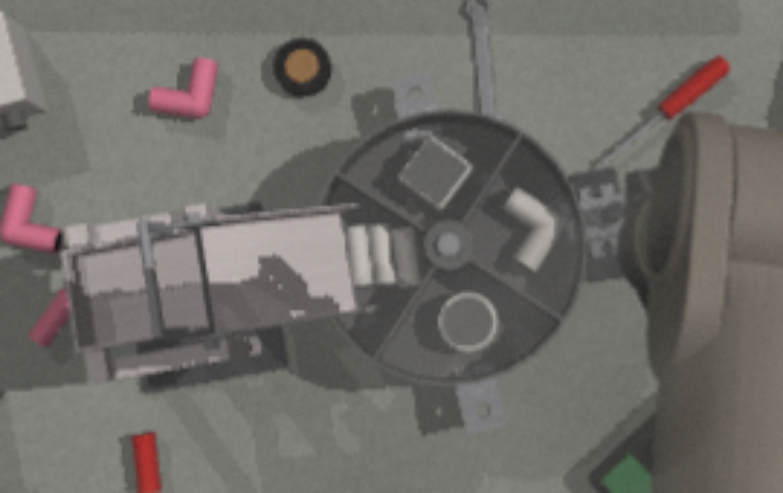

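View pics/w14.png

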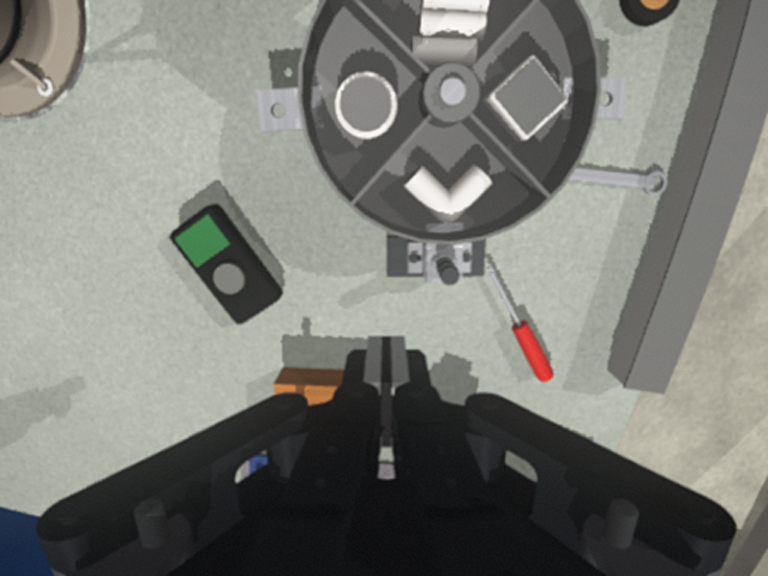

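Emit:
{"api": "play_rows", "payload": {
  "plan": [
    [-1, 0.015, 0.04, -0.03, 0],
    [-1, 0.03, 0.08, -0.06, 0],
    [-1, 0.042, 0.105, -0.09, 0],
    [-1, 0.042, 0.105, -0.13, 0],
    [-1, 0.042, 0.105, -0.17, 0],
    [-1, 0.042, 0.105, -0.2, 0],
    [-1, 0.042, 0.105, -0.2, 0]
  ]
}}

```text
clock: 20.4
tcp_pos: [0.5661, -0.058, 0.2068]
orientation: [-0.144, 1.573, 0.148]
contact_force: [-0.0, -0.4, 0.4]
grip_width: 0.0001
```

Run:
```python
from h import *
o=r.get_obs();print(o["clock"],o["tcp_pos"]);f=r.grab_frame("wrist");save(f,"w15.png")
g=r.grab_frame("side");cv2.imwrite("pics/s15.png",cv2.resize(g["pixels"][190:270,200:310],None,fx=7,fy=7,interpolation=cv2.INTER_CUBIC))
```

```text
20.4 [ 0.56608915 -0.05803631  0.20684782]
```

View pics/w15.png

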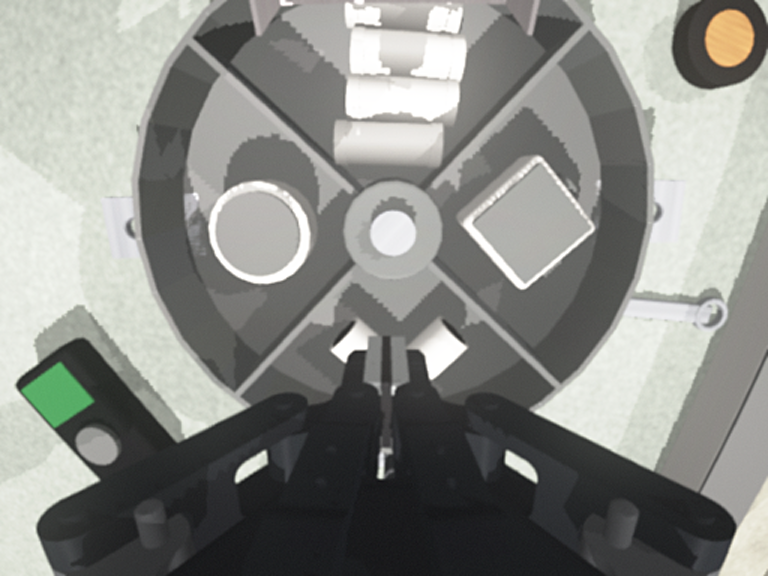

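View pics/s15.png

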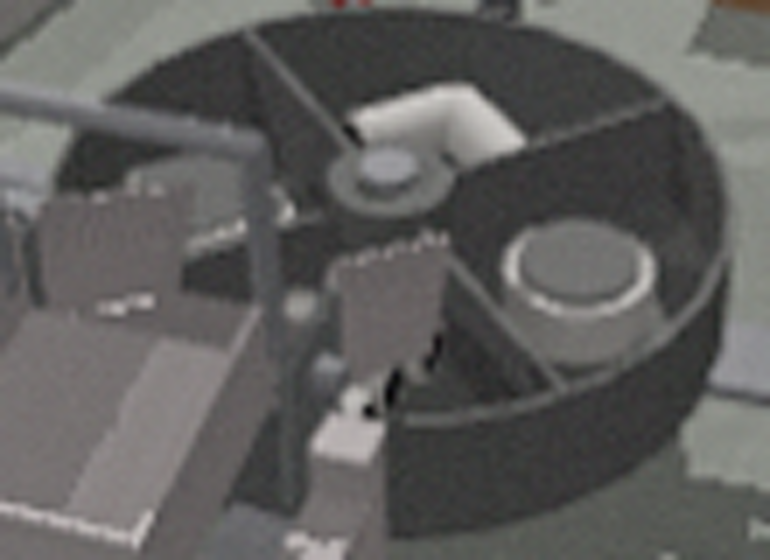

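Run:
```python
from h import *
o=r.get_obs();f=r.grab_frame("wrist");X=cloud(f,o);c=np.array([.561,-.0215])
for u,v in [(270,6),(270,10),(255,9),(285,9),(270,35),(268,65),(260,95)]:
    p=X[v,u];print(u,v,np.round(p,3),np.hypot(*(p[:2]-c)))
o=r.get_obs();print(o["qvel"].max() if hasattr(o["qvel"],"max") else o["qvel"],o["contact_force"])
```

```text
270 6 [0.551 0.1   0.078] 0.12163986094494586
270 10 [0.551 0.097 0.077] 0.1187288152188256
255 9 [0.538 0.095 0.077] 0.11899244560866751
285 9 [0.564 0.1   0.077] 0.12172983102786222
270 35 [0.555 0.076 0.08 ] 0.09752461247746413
268 65 [0.558 0.051 0.079] 0.07242357770364596
260 95 [0.556 0.024 0.08 ] 0.04562800828004897
0.008582012617163123 [0.81599208 0.2333004  0.79124348]
```

Emit:
{"api": "play_rows", "payload": {
  "plan": [
    [-1, 0, 0, 0.05, 0],
    [-1, 0, -0.03, 0.1, 0],
    [-1, 0, -0.05, 0.15, 0],
    [-1, 0, -0.05, 0.15, 0]
  ]
}}

```text
clock: 20.95
tcp_pos: [0.5713, -0.1128, 0.3691]
orientation: [-0.144, 1.554, 0.137]
contact_force: [0.3, -0.2, -0.4]
grip_width: 0.0004
```

All four couplings lie on the compartment floor, with their tops at about 78 mm. I'm handing in.

```bash
python3 -c "
from h import *
print(r.hand_in())"
```

```text
the job is handed in; nothing more can be done
None
```

I handed the job in at about 21 s of the 70 s allowed. The bin is locked with the couplings' compartment under the chute, and all three couplings rolled down into that compartment.

- **Turning and locking:** I pushed a divider with closed fingers to turn the bin about 78° clockwise. I then took the lock pin from the tool block and lowered it through the ear into the lock block. It stopped at 24 N when pressed. After release its knob top measured 108 mm, so its collar is seated on the ear.
- **Tipping:** With the pin in, I pushed the bail to about 0.9 rad and held it until the pan was empty. I then followed the bail back so the pan came down softly.
- **Last checks:**
  - The pan is empty, and all four couplings lie in a row on the compartment floor, their tops at 77–80 mm.
  - The elbow and both junction boxes were still in their own compartments.
  - I didn't touch the punch or anything else on the bench; of the punch, the last pictures show only the shadow it casts from its block.
  - The arm is clear of everything.
- **Disagreements:** The wrist camera read positions at the ear about 4 mm farther out than the top camera, so I allowed for that when placing the pin. The top camera's bin angle was about 1° short of what the wrist camera gave for the lock hole, both before and after pinning. The pin went in easily, and 1° is only about 2 mm at the bay, against the 10 mm allowed.

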